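# Present the stone in the red tang to the inspection camera

### The job

The polishing wheel has stopped and the stone in the red tang is due for a check: lift the red tang off the wheel without dragging the stone across it, and hold it up in the air to the inspection camera, with the stone on the lens axis 60 mm in front of the lens and facing squarely into it. Finish while still holding the tang there, steady in the gripper, and do not put it down. Do not touch the camera, and leave the blue tang and the other things on the bench where they are.

Things in the scene. Friction and masses are not known exactly. Their poses are not given: they have to be found in the camera images.
- red_tang: The tang (stone holder) to inspect: red metal, about 0.6 kg, loose, 190 mm long, 116 mm wide, 90 mm tall. It stands on two feet on the bench and on its stone on the wheel. Origin at foot-sole level under the spine's grip; x along the spine from feet to stone, y left, z up (vertical while it stands). Stone at (80, 0, 24) mm; centre of mass within 20 mm of x = y = 0.
- red_grip (a point): Middle of the red tang's spine, at (0, 0, 62) mm in its frame, axes as the tang's. The spine is a straight red bar along x, 24 mm wide in y, 22 mm tall (z 51 to 73 mm), with nothing beside it from x -55 to +40 mm.
- red_rear (a point): Middle of the red tang's rear cross bar, at (-75, 0, 62) mm in its frame: the bar is 116 mm long in y, 26 mm wide. At y +45 and -45 mm it carries a levelling leg: steel foot 16 mm across at z 0, black thumb wheel on top up to z 82 mm.
- stone (a point): Lower face of the small clear stone (8 mm wide) in the red tang, at (80, 0, 24) mm in its frame; the axes are the tang's and the stone faces along -z. It sits in a steel dop cup 20 mm wide on an upright copper stem (top z 90 mm) held in a steel jaw at x 68 to 92 mm; a dark head at x 45 to 71 mm has side screws out to y +31 and -31 mm, a front screw reaches x 102 mm.
- focus (a point): Point in the air on the camera's lens axis, 60 mm in front of the lens front (230 to 243 mm above the bench). Its z axis is the lens axis, pointing out of the lens: upwards, leaning 14 to 26 degrees towards the robot's side. Square to the lens means the tang's z parallel to this z, stone looking back at the lens; any turn about the lens axis will do.
- camera: Inspection camera on a fixed stand: base 100 by 100 mm, aluminium fork 123 mm tall, holding a black camera tilted about a pivot 110 mm above the bench. Origin on the bench under the pivot, z up; the lens leans to its -x. Lens front 75 mm from the pivot, in a white ring light 64 mm across. The tilt differs from run to run and keeps by friction. Not to be touched.
- scaife: Polishing wheel, stopped and fixed: a dark metal disc 300 mm across, its top 24 mm above the bench, in a grey pan 356 mm across and 16 to 20 mm tall; hub and brass nut in the middle, 36 mm across, up to 49 mm above the bench. Origin at the centre, at bench level.
- blue_tang: A second tang like the red one but painted blue, standing beside it about 150 mm away (either side) on the same wheel and pointing nearly the same way. Same size and frame as the red one. To be left standing.
- jar: Small green jar with a black lid, 48 mm across, 50 mm tall, loose. Origin under its centre. To be left alone.
- loupe: Folding hand loupe with a steel case, 70 mm long, 30 mm wide, 14 mm tall, lying on the bench, loose. Origin at the level of the bench, between case and lens. To be left alone.
- brush: Hand brush 160 mm long, lying on the bench to the right of the wheel, loose. Origin under it. To be left alone.
Not all that is in view belongs to the job. There is more than one size of the red_tang; the job needs the larger.

How it is judged (in metres and radians):
On the way:
1. the red tang is lifted off the wheel and the bench in the gripper (height (world z) of stone above 0.07 m and height (world z) of red_tang above 0.04 m and contact force between red_tang and the fingers above 1 N and contact force between red_tang and scaife below 0.1 N), for 0.2 s.
At the end, for the whole second after the job is handed in: The red tang is held still in the fingers and by nothing else, its stone within 12 mm of the point 60 mm in front of the lens on its axis and facing the lens within 10 degrees; the blue tang, jar, loupe and brush are within 15 mm of where they stood (distance between stone and focus below 0.012 m and angle between the z axis of red_tang and the z axis of focus, either way round below 0.175 rad and angle between red_tang's own z axis and vertical below 1 rad and height (world z) of stone above 0.15 m and contact force between red_tang and the fingers above 1 N and contact force between red_tang and camera below 0.1 N and contact force between red_tang and scaife below 0.1 N and contact force between red_tang and blue_tang below 0.1 N and linear speed of red_tang below 0.02 m/s and angular speed of red_tang below 0.15 rad/s and distance of each of blue_tang, jar, loupe, brush from where it was at the start of the episode below 0.015 m); the arm keeps its last pose, push and grip.
It fails at once if the red tang is dragged on the wheel (it touches the wheel after its stone has moved more than 20 mm) (contact force between red_tang and scaife above 0.3 N and distance of stone from where it was at the start of the episode above 0.02 m).
It fails at once if the camera is touched (contact force between camera and anything else above 0.5 N).
It fails at once if the blue tang is moved more than 15 mm (distance of blue_tang from where it was at the start of the episode above 0.015 m).
It fails at once if the jar, loupe or brush is moved more than 15 mm (distance of any of jar, loupe, brush from where it was at the start of the episode above 0.015 m).
It also fails if it takes over 50 s, if anything falls off the work surface, if the arm or the gripper's body presses on something with over 40 N, if the wrist force passes 120 N, or if a joint passes its speed limit or range.

### The arm

A 7-joint arm with a two-finger parallel gripper is mounted at the origin on the work surface. World frame = base frame: x ahead of the robot, y to its left, z up, the work surface at z = 0. Lengths are in mm, angles in degrees, forces in N, time in s.
With the tool pointing down it reaches from about 400 to 875 mm from the base axis. Payload 19.3 kg.
Tool frame: the origin (TCP) lies midway between the tips of the shut fingers; the grasp point (between the pads) lies 19 mm behind it; z points along the fingers, y is the line along which they close (so a half turn about z gives the same grasp; the last joint's range is limited). The gripper opens to 85 mm and grips with 20 to 120 N. Pads are 22 mm wide; open, the fingers measure 114 mm over their backs; the gripper's body (76 mm by 85 mm) begins 54 mm behind the grasp point. The pads swing forward as they close: fully open they stand 13 mm farther back than shut.
Start: joints at [-4.022, 29.874, -2.08, 91.645, 1.215, 58.505, -6.463], TCP at [624.992, -0.025, 231.291] pointing down, gripper open.
Joint ranges: [-166.77, 166.77], [-17.47, 122.26], [-85.68, 81.53], [9.62, 139.38], [-72.42, 252.41], [9.2, 110.78], [-144.41, 144.41]. Speed limits (degrees/s): [108.29, 108.29, 136.94, 136.94, 172.46, 172.46, 172.46].

### API

Orientations are given as [roll, pitch, yaw] about the fixed x, y, z axes, in that order (R = Rz(yaw) Ry(pitch) Rx(roll)).
In Python, from rig import sensors, read_camera, workorder gives the robot as it stands.
- The arm moves only by the tool drive_tool, never from a script. Its arguments are lists of equal length, an entry for each row: "gripper": the opening, from 0 (shut) to 1 (fully open); "travel": the shift along the tool's x, y, z in units of 40 cm (1.0 is 40 cm), a list of three; "angular": the turn, a rotation vector about the tool's x, y, z in units of pi/2 rad (1.0 is pi/2 rad), a list of three. In form: {"gripper": [gripper, ...], "travel": [[tx, ty, tz], ...], "angular": [[rx, ry, rz], ...]}. A call has 1 to 10 rows; each row is the pose to reach, as a shift and turn from the pose commanded when the call began, along the tool's axes at that moment; what a row does not reach only later rows make up. A row lasts 1/12 s, in which the tool goes at most 41.7 mm and 7.16 degrees, less where a joint would pass 70% of its speed; a pose out of reach is approached as far as the arm can. A call with a number of a shift or a turn outside -1 to 1 is refused whole. A call with a gripper value outside its range is refused whole. The fingers move at their own pace and stop on an object; "force" is the grip in N (left out, the last holds). Time passes only in rows, so rows that repeat a pose let the fingers close. It gives the time, the measured TCP pose, the force, the opening and the grip force at its end, in the units of the state.
- sensors.get_state(): the state, without advancing time (a new reading comes with each control period).
- read_camera(name): name is "scene" or "side" or "wrist"; returns a dict with "img" (400x640x3 uint8, red, green, blue), "K" (3x3 intrinsics, pixels), "xyz" and "attitude" of the camera in the world; the wrist camera has in their place "mount" (4x4, takes a point from camera to tool coordinates, whose origin is the TCP and whose axes are the flange's). Camera axes: x right, y up, looking along -z (the intrinsics and any distortion apply to the point x, -y, -z); pixel columns grow to the right and rows downward; lengths in mm; the calibration is good to about 2 mm. A picture is of the moment at which its call begins: read the wrist's pose just before it. There is no depth.
- workorder.finish_job(): hands the job in; it is judged then, once.
The state is a dict: "clock": time; "q": joint angles; "joint_vel": joint speeds; "tau": joint torques, N m; "eef_pos": TCP position; "ee_rot": TCP orientation; "ft_force": force on the tool from outside, world axes, zero at the start; "moment": the same for the moment, N m; "grip_width": finger opening in mm; "grip_force": force on a finger pad.
Only numpy, scipy, OpenCV 4.12 (cv2) and the standard library are available. Lean on these libraries where they do the work, as an engineer would, in place of code of your own. Each camera call takes 0.05 s, during which the arm holds its last target. There are 200 camera calls.

## Working session

There is one attempt and no reset: what is moved stays moved. The work goes in short steps, Python scripts to look and compute and a tool call to move; the robot and the scene stay as the last step left them, time stands still between calls to the robot, and variables do not carry over. Pictures are saved under pics/ and viewed, at most 10 in all, crops included, and the job is handed in when it is done.

Besides the shell and the picture viewer there is one more tool, called after "Emit:" as name(argument=value, ...) on one line, values as JSON. drive_tool: Moves the arm, as the interface text tells. Shifts and turns lie within -1 to 1; 1 stands for 40 cm of shift or pi/2 rad of turn. Its arguments: {"type":"object","properties":{"gripper":{"type":"array"},"travel":{"type":"array"},"angular":{"type":"array"},"force":{"type":"number"}},"required":["gripper","travel","angular"]}

```bash
mkdir -p pics; ls; cat > h.py <<'E'
import numpy as np,cv2
from scipy.spatial.transform import Rotation as R
from rig import sensors, read_camera, workorder
E
python3 - <<'E'
from h import *
import pickle
s=sensors.get_state();print(s)
d={}
for n in("scene","side","wrist"):
    c=read_camera(n);d[n]=c;print(n,{k:v for k,v in c.items() if k!='img'})
    cv2.imwrite(f'pics/{n}0.png',c['img'][:,:,::-1])
pickle.dump((s,d),open('d0.pkl','wb'))
E
```

```text
pics
{'clock': 0.0, 'q': array([-4.02204592, 29.90834184, -2.08140162, 91.67264338,  1.21438984,
       58.50475487, -6.46257833]), 'joint_vel': array([ 0.02453763,  0.05164044, -0.09049782, -0.07917923,  0.03657748,
        0.07895782,  0.10964154]), 'tau': array([-4.24098413e-03, -9.27110124e+01,  1.97758444e+00, -3.69928443e+01,
        1.76317629e-02,  8.19846697e-03, -6.58496788e-05]), 'eef_pos': array([ 6.24670332e+02, -3.63599766e-02,  2.30741703e+02]), 'ee_rot': array([-1.79936453e+02,  4.29907286e-03,  8.99995283e+01]), 'ft_force': array([-0.33900204,  0.75463277,  0.07861652]), 'moment': array([-0.00530028, -0.05840007, -0.00979638]), 'grip_force': 0.0, 'grip_width': 85.55032367049587}
scene {'K': array([[478.71004354,   0.        , 315.11635658],
       [  0.        , 478.71004354, 199.93417358],
       [  0.        ,   0.        ,   1.        ]]), 'xyz': array([1256.8233182 , -835.3901885 , 1212.77271549]), 'attitude': array([46.17752634,  1.02925524, 44.74215577])}
side {'K': array([[456.40535552,   0.        , 320.43712842],
       [  0.        , 456.40535552, 194.28066661],
       [  0.        ,   0.        ,   1.        ]]), 'xyz': array([-139.53126232,  561.26956476, 1172.68631494]), 'attitude': array([  41.55028998,   -1.03734167, -135.56449383])}
wrist {'K': array([[314.69000851,   0.        , 323.00792317],
       [  0.        , 314.69000851, 206.66083516],
       [  0.        ,   0.        ,   1.        ]]), 'mount': array([[ 3.42619527e-04,  9.46111946e-01,  3.23839573e-01,
         8.32712263e+01],
       [ 9.99999469e-01, -6.38883038e-04,  8.08534691e-04,
        -3.44785573e-02],
       [ 9.71859940e-04,  3.23839124e-01, -9.46111662e-01,
        -1.42853718e+02],
       [ 0.00000000e+00,  0.00000000e+00,  0.00000000e+00,
         1.00000000e+00]])}
```

View pics/scene0.png

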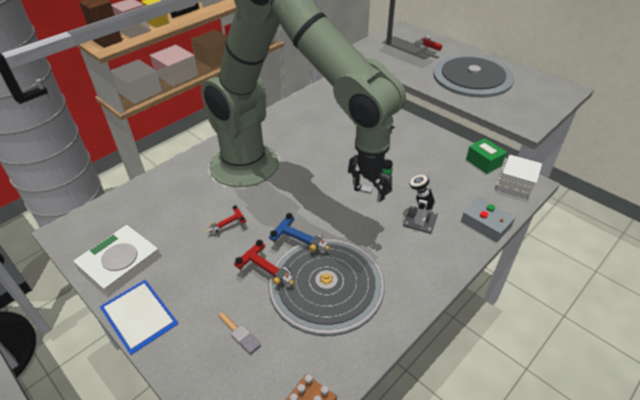

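View pics/side0.png

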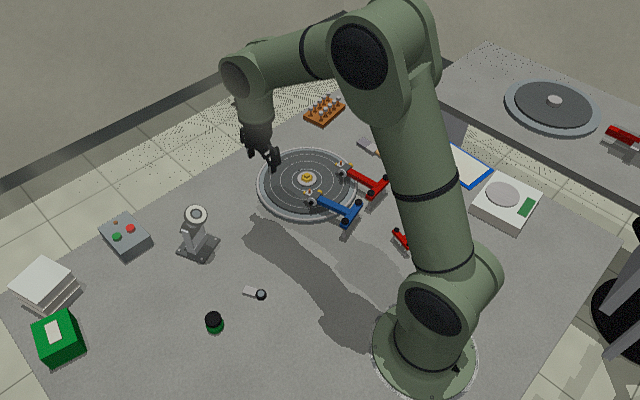

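View pics/wrist0.png

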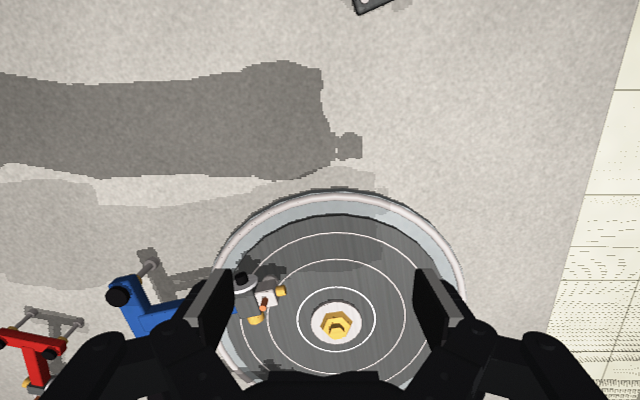

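The scene view shows the large red tang at about (262,265) with the small one at (230,218), the blue tang at (300,235) and the inspection camera at (420,200) with its ring at (419,181). In the side view the red tang is at (365,182), the ring at (196,214), the jar at (213,322) and the loupe at (255,293). The wrist view shows the red tang at the lower left.

```bash
cat >> h.py <<'E'
def pose(c,s=None):
    if 'mount' in c:
        T=np.eye(4);T[:3,:3]=R.from_euler('xyz',s['ee_rot'],degrees=True).as_matrix();T[:3,3]=s['eef_pos'];T=T@c['mount'];return T[:3,:3],T[:3,3]
    return R.from_euler('xyz',c['attitude'],degrees=True).as_matrix(),np.array(c['xyz'])
def ray(c,p,s=None):
    M,o=pose(c,s);K=c['K'];v=np.array([(p[0]-K[0,2])/K[0,0],-(p[1]-K[1,2])/K[1,1],-1]);v=M@v;return o,v/np.linalg.norm(v)
def onz(c,p,z,s=None):
    o,v=ray(c,p,s);return o+v*(z-o[2])/v[2]
def proj(c,P,s=None):
    M,o=pose(c,s);q=M.T@(np.asarray(P)-o);K=c['K'];return np.array([K[0,2]+K[0,0]*q[0]/-q[2],K[1,2]+K[1,1]*q[1]/q[2]])
def tri(rays):
    A=0;b=0
    for o,v in rays:
        P=np.eye(3)-np.outer(v,v);A=A+P;b=b+P@o
    X=np.linalg.solve(A,b);return X,[np.linalg.norm((np.eye(3)-np.outer(v,v))@(X-o)) for o,v in rays]
def blobs(m,amin=20):
    n,l,st,ce=cv2.connectedComponentsWithStats(m.astype(np.uint8));return [(st[i].tolist(),ce[i].round(1).tolist()) for i in range(1,n) if st[i,4]>=amin]
def red(im):
    h=cv2.cvtColor(im,cv2.COLOR_RGB2HSV);return ((h[...,0]<8)|(h[...,0]>172))&(h[...,1]>150)&(h[...,2]>60)
E
python3 - <<'E'
from h import *
import pickle
s,d=pickle.load(open('d0.pkl','rb'))
for n in d:
    c=d[n]
    for st,ce in blobs(red(c['img']),60): print(n,st,ce,onz(c,ce,62,s).round(0))
print('ring',tri([ray(d['scene'],(419,181)),ray(d['side'],(196,214))]))
print('wheel',onz(d['scene'],(326,279),49),onz(d['side'],(307,177),49))
print('jar',onz(d['side'],(213,318),50),'loupe',onz(d['side'],(255,294),7),'brush',onz(d['scene'],(240,333),5))
t=[]
for n,(x,y) in dict(scene=(375,160),side=(145,185)).items():
    t.append(cv2.resize(d[n]['img'][y:y+80,x:x+100],(400*2//2,320),interpolation=cv2.INTER_CUBIC))
t2=[cv2.resize(d[n]['img'][y:y+65,x:x+100],(400,260),interpolation=cv2.INTER_CUBIC) for n,(x,y) in dict(scene=(220,230),side=(310,145)).items()]
cv2.imwrite('pics/z1.png',np.vstack([np.hstack(t),np.hstack(t2)])[:,:,::-1])
E
```

```text
scene [21, 0, 66, 40, 1807] [53.9, 15.6] [-1838.    53.    62.]
scene [108, 19, 114, 50, 1211] [166.5, 44.4] [-1014.   304.    62.]
scene [423, 39, 18, 11, 96] [431.7, 44.1] [  12. 1253.   62.]
scene [47, 47, 70, 115, 3421] [82.3, 101.8] [-806. -268.   62.]
scene [128, 85, 76, 56, 1821] [165.7, 112.5] [-455.  -57.   62.]
scene [0, 164, 20, 43, 437] [6.2, 189.1] [-451. -730.   62.]
scene [217, 208, 25, 19, 133] [230.9, 217.8] [ 254. -255.   62.]
scene [235, 244, 44, 31, 427] [257.1, 259.4] [ 455. -310.   62.]
side [605, 125, 35, 21, 320] [621.8, 135.2] [  -50. -1169.    62.]
side [347, 168, 42, 33, 410] [367.4, 182.2] [ 463. -306.   62.]
side [392, 230, 17, 20, 126] [400.9, 238.4] [ 241. -201.   62.]
wrist [0, 328, 66, 59, 1582] [32.7, 351.3] [ 263. -214.   62.]
ring (array([662.20304521, 217.07519529, 172.83688819]), [np.float64(0.8289582490057961), np.float64(0.8289582490057948)])
wheel [ 652.51687947 -209.0170936    49.        ] [ 630.4327599  -187.77213687   49.        ]
jar [436.57039269 349.63664571  50.        ] loupe [433.9803694  212.74663843   7.        ] brush [ 584.80653501 -490.67418594    5.        ]
```

View pics/z1.png

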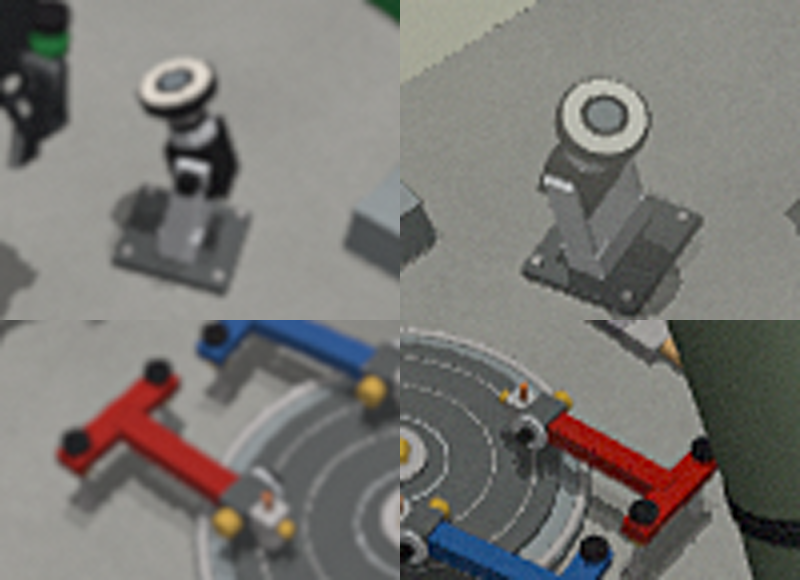

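```bash
python3 - <<'E'
from h import *
import pickle
s,d=pickle.load(open('d0.pkl','rb'))
S,D=d['scene'],d['side']
for n,a,b in [('wheelL',(259.2,243),(370.8,192.8)),('wheelR',(238.8,260.2),(385.5,176.8)),('stem',(286.8,274.2),(340.8,161.3)),('nut',(326,279),(307,177)),('ring',(419.5,181.2),(196,214)),('corner front(+x)',(430.5,233.3),(175.5,252.5))]:
    print(n,tri([ray(S,a),ray(D,b)]))
print([onz(S,p,8) .round()for p in [(403.8,226.3),(430.5,233.3),(437.5,213.8)]])
print([onz(D,p,8) .round()for p in [(175.5,252.5),(203,263),(220.5,238.8)]])
E
```

```text
wheelL (array([ 417.78267132, -268.06019076,   74.63447327]), [np.float64(0.06921224882846515), np.float64(0.06921224882845507)])
wheelR (array([ 428.0244794 , -356.8128021 ,   76.84117877]), [np.float64(0.715261223352792), np.float64(0.7152612233527387)])
stem (array([ 577.07756349, -296.41195763,   86.24554435]), [np.float64(0.19518170131521023), np.float64(0.19518170131524712)])
nut (array([ 642.96937929, -199.55125803,   31.01642063]), [np.float64(0.2988366694007629), np.float64(0.29883666940102505)])
ring (array([663.28779348, 217.27696674, 172.27403715]), [np.float64(1.5218507014925289), np.float64(1.521850701492474)])
corner front(+x) (array([738.61529394, 265.67179832, -52.40736216]), [np.float64(20.465553649985935), np.float64(20.465553649985768)])
[array([669., 158.,   8.]), array([753., 194.,   8.]), array([718., 288.,   8.])]
[array([712., 292.,   8.]), array([623., 256.,   8.]), array([658., 164.,   8.])]
```

The zoom shows the red tang's thumb wheels, copper stem and spine clearly, and the ring's centre and base corners of the inspection camera. The tang's origin comes out near (497,-304), yaw about 6°, and the camera's pivot near (690,224). Next I move above the tang for a close look.

Emit:
drive_tool(gripper=[1,1,1,1,1,1,1,1,1,1], travel=[[-0.77,-0.425,-0.1],[-0.77,-0.425,-0.1],[-0.77,-0.425,-0.1],[-0.77,-0.425,-0.1],[-0.77,-0.425,-0.1],[-0.77,-0.425,-0.1],[-0.77,-0.425,-0.1],[-0.77,-0.425,-0.1],[-0.77,-0.425,-0.1],[-0.77,-0.425,-0.1]], angular=[[0,0,0.93],[0,0,0.93],[0,0,0.93],[0,0,0.93],[0,0,0.93],[0,0,0.93],[0,0,0.93],[0,0,0.93],[0,0,0.93],[0,0,0.93]])

```text
clock: 0.98
eef_pos: [451.9, -312.8, 272.1]
ee_rot: [179.9, 0.0, 17.6]
ft_force: [0.5, -0.0, 0.4]
grip_width: 85.2
grip_force: 0.0
```

Emit:
drive_tool(gripper=[1,1,1,1], travel=[[0,0,0],[0,0,0],[0,0,0],[0,0,0]], angular=[[0,0,0.125],[0,0,0.125],[0,0,0.125],[0,0,0.125]])

```text
clock: 1.32
eef_pos: [455.0, -307.8, 271.1]
ee_rot: [-180.0, 0.0, 7.3]
ft_force: [0.2, 0.6, 0.4]
grip_width: 85.4
grip_force: 0.0
```

```bash
python3 - <<'E'
from h import *
import pickle
s=sensors.get_state();c=read_camera('wrist');pickle.dump((s,c),open('d1.pkl','wb'))
print(s['eef_pos'],s['ee_rot'],s['joint_vel'].round(1))
cv2.imwrite('pics/w1.png',c['img'][:,:,::-1])
m=red(c['img'])
for st,ce in blobs(m,80): print(st,ce,onz(c,ce,73,s).round(1))
E
```

```text
[ 454.99270761 -307.84743804  271.14967363] [-1.79995578e+02  2.13055678e-02  7.29788100e+00] [ 0.4 -0.1 -0.5 -0.   0.2  0.1  1.2]
[273, 95, 100, 122, 3755] [323.6, 169.5] [ 464.6 -307.5   73. ]
[223, 285, 74, 48, 1241] [257.5, 314.3] [ 264.2 -246.8   73. ]
```

View pics/w1.png

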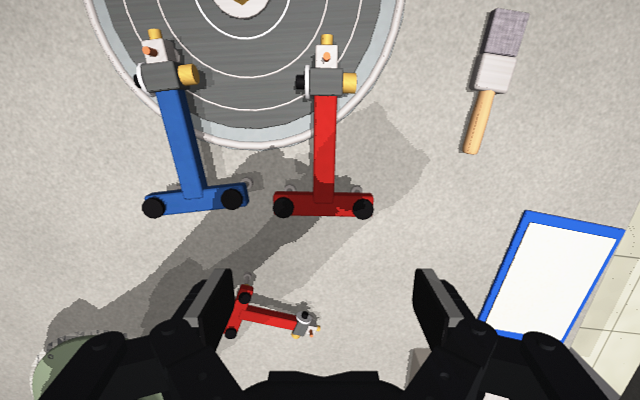

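The wrist view shows the whole red tang: thumb wheels at (283,207) and (362,208), spine from (325,95) to (324,195), stem tip at (326,57). The blue tang lies clear on the left, and the brush on the right.

```bash
python3 - <<'E'
from h import *
import pickle
s,c=pickle.load(open('d1.pkl','rb'))
m=red(c['img']);h=cv2.cvtColor(c['img'],cv2.COLOR_RGB2HSV)
P=[]
for r in (105,120,135,150,165,180):
    x=np.flatnonzero(m[r,273:373])+273; a,b=onz(c,(x[0]-.5,r),73,s),onz(c,(x[-1]+.5,r),73,s);print(r,x[0],x[-1],h[r,x[0]:x[-1]+1,2][::4],a.round(1),b.round(1));P.append((a+b)/2)
P=np.array(P);k=np.polyfit(P[:,0],P[:,1],1);print('spine yaw',np.degrees(np.arctan(k[0])),k)
b=h[...,2]<45
for st,ce in blobs(b[190:225,270:380],60): q=(ce[0]+270,ce[1]+190);print('tw',q,st,onz(c,q,78,s))
print('stem',onz(c,(326,57),90,s))
col=np.flatnonzero(m[:,324]);print('rear/front edge',col.min(),col.max(),onz(c,(324,col.min()),73,s),onz(c,(324,col.max()),73,s), h[185:225,324,2])
E
```

```text
105 314 336 [139 225 224 225 227 221] [ 530.3 -288.5   73. ] [ 533.3 -312.    73. ]
120 314 335 [144 226 228 228 224 212] [ 515.4 -290.2   73. ] [ 518.4 -313.1   73. ]
135 314 335 [147 224 224 227 203 182] [ 500.1 -292.1   73. ] [ 503.1 -315.2   73. ]
150 314 334 [169 215 198 199 201 159] [ 484.4 -293.9   73. ] [ 487.3 -316.4   73. ]
165 314 334 [158 199 199 200 201 157] [ 468.1 -295.9   73. ] [ 471.1 -318.7   73. ]
180 314 333 [100 124 198 198 200] [ 451.4 -297.8   73. ] [ 454.2 -319.9   73. ]
spine yaw 6.341527835747925 [ 1.11134718e-01 -3.59278922e+02]
tw (282.9, 207.2) [3, 7, 21, 21, 333] [ 416.86856665 -267.26339599   78.        ]
tw (362.5, 208.8) [83, 9, 20, 21, 320] [ 426.42886602 -356.76369042   78.        ]
stem [ 574.58338834 -295.50757604   90.        ]
rear/front edge 96 215 [ 540.33258737 -298.1065471    73.        ] [ 411.60732742 -314.77069342   73.        ] [107 108 110 110 109 108 108 108 107 110 110 109 109 110 109 109 110 101
  95 111 113 112 111 112 111 112 113 112 112 113  88 183 190 186 186 190
 193 191 184 184]
```

Emit:
drive_tool(gripper=[1,1,1,1,1,1], travel=[[0.103,0.0035,0.1],[0.103,0.0035,0.2],[0.103,0.0035,0.3],[0.103,0.0035,0.38],[0.103,0.0035,0.38],[0.103,0.0035,0.38]], angular=[[0,0,0.011],[0,0,0.011],[0,0,0.011],[0,0,0.011],[0,0,0.011],[0,0,0.011]])

```text
clock: 1.87
eef_pos: [495.2, -304.1, 118.7]
ee_rot: [-179.9, 0.2, 6.2]
ft_force: [0.5, -1.1, 1.3]
grip_width: 85.7
grip_force: 0.0
```

Emit:
drive_tool(gripper=[1,1,1,1,1], travel=[[0.002,0,0.06],[0.002,0,0.12],[0.002,0,0.17],[0.002,0,0.19],[0.002,0,0.19]], angular=[[0,0,0],[0,0,0],[0,0,0],[0,0,0],[0,0,0]])

```text
clock: 2.28
eef_pos: [497.3, -304.6, 44.3]
ee_rot: [180.0, -0.0, 6.2]
ft_force: [-0.2, 0.0, 0.4]
grip_width: 85.2
grip_force: 0.0
```

Emit:
drive_tool(gripper=[0,0,0,0,0,0,0,0,0,0], travel=[[0,0,0],[0,0,0],[0,0,0],[0,0,0],[0,0,0],[0,0,0],[0,0,0],[0,0,0],[0,0,0],[0,0,0]], angular=[[0,0,0],[0,0,0],[0,0,0],[0,0,0],[0,0,0],[0,0,0],[0,0,0],[0,0,0],[0,0,0],[0,0,0]], force=100)

```text
clock: 3.12
eef_pos: [497.3, -304.6, 44.2]
ee_rot: [180.0, -0.1, 6.1]
ft_force: [-2.3, 1.1, 11.9]
grip_width: 22.8
grip_force: 97.6
```

Emit:
drive_tool(gripper=[0,0,0,0,0,0,0,0,0,0], travel=[[0,0,-0.02],[0,0,-0.05],[0,0,-0.1],[0,0,-0.17],[0,0,-0.25],[0,0,-0.35],[0,0,-0.45],[0,0,-0.55],[0,0,-0.6],[0,0,-0.6]], angular=[[0,0,0],[0,0,0],[0,0,0],[0,0,0],[0,0,0],[0,0,0],[0,0,0],[0,0,0],[0,0,0],[0,0,0]])

```text
clock: 3.95
eef_pos: [497.8, -305.2, 288.8]
ee_rot: [179.8, -0.4, 6.1]
ft_force: [1.0, -0.6, -5.8]
grip_width: 22.9
grip_force: 99.0
```

```bash
python3 - <<'E'
from h import *
import pickle
s=sensors.get_state();d={n:read_camera(n) for n in('scene','side','wrist')};pickle.dump((s,d),open('d2.pkl','wb'))
print(s['eef_pos'],s['ee_rot'],s['ft_force'],s['moment'])
a=d['scene']['img'][110:260,300:500];b=d['side']['img'][150:300,120:320]
cv2.imwrite('pics/m2.png',np.vstack([np.hstack([cv2.resize(x,(400,300),interpolation=cv2.INTER_CUBIC) for x in(a,b)]),np.hstack([cv2.resize(d['wrist']['img'],(400,250),interpolation=cv2.INTER_AREA),np.zeros((250,400,3),np.uint8)])])[:,:,::-1])
E
```

```text
[ 497.79498739 -305.15274131  288.82423705] [179.80443597  -0.35290079   6.11840969] [ 1.02609728 -0.56378958 -5.82874664] [ 0.0192689  -0.0937558  -0.00684173]
```

View pics/m2.png

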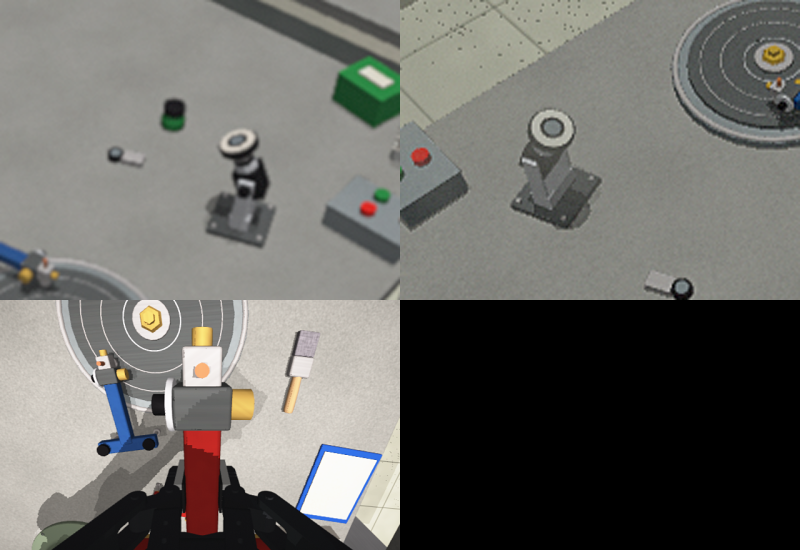

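The tang is held square in the gripper, and its stem shows at about (323,112) in the wrist picture. Nothing else has moved. Next I go beside the inspection camera for two close wrist views.

Emit:
drive_tool(gripper=[0,0,0,0,0,0,0,0,0,0], travel=[[0.03,-0.08,-0.05],[0.07,-0.17,-0.1],[0.1,-0.26,-0.1],[0.13,-0.35,-0.1],[0.17,-0.44,-0.1],[0.21,-0.53,-0.1],[0.24,-0.62,-0.1],[0.27,-0.71,-0.1],[0.29,-0.78,-0.1],[0.3,-0.82,-0.1]], angular=[[0,0,0],[0,0,0],[0,0,0],[0,0,0],[0,0,0],[0,0,0],[0,0,0],[0,0,0],[0,0,0],[0,0,0]])

```text
clock: 4.93
eef_pos: [580.6, 39.1, 321.0]
ee_rot: [-179.9, 0.2, 6.4]
ft_force: [0.2, -0.6, -5.2]
grip_width: 22.2
grip_force: 99.9
```

Emit:
drive_tool(gripper=[0,0,0,0,0,0], travel=[[0.02,-0.06,0],[0.04,-0.12,0],[0.04,-0.16,0],[0.04,-0.16,0],[0.04,-0.16,0],[0.04,-0.16,0]], angular=[[0,0,0],[0,0,0],[0,0,0],[0,0,0],[0,0,0],[0,0,0]])

```text
clock: 5.43
eef_pos: [589.7, 99.3, 322.0]
ee_rot: [179.9, 0.1, 6.1]
ft_force: [0.2, -0.6, -5.9]
grip_width: 22.5
grip_force: 99.9
```

```bash
python3 - <<'E'
from h import *
import pickle
s=sensors.get_state();c=read_camera('wrist');pickle.dump((s,c),open('d3.pkl','wb'))
print(s['eef_pos'],s['ee_rot'],s['joint_vel'].round(2))
cv2.imwrite('pics/w3.png',c['img'][:,:,::-1])
print(proj(c,(663,217,173),s))
E
```

```text
[589.6813561   99.29139408 322.02913875] [1.79949254e+02 1.24716215e-01 6.10779056e+00] [ 0.61 -0.7   0.32 -0.39 -0.14  0.04  0.07]
[197.65034671  95.75464906]
```

View pics/w3.png

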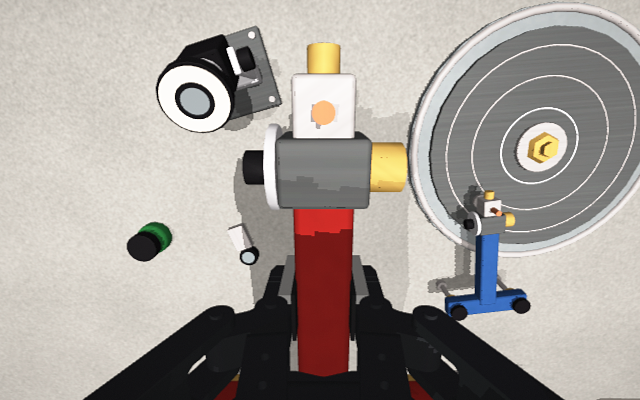

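The wrist view shows the ring light centred near (197,99), the base plate's screws at (251,36) and (271,100), the held tang in the middle with its stem at (323,112), and the jar and loupe at lower left. A second view comes from the other side.

Emit:
drive_tool(gripper=[0,0,0,0,0,0,0,0,0,0], travel=[[0,-0.07,0],[0.01,-0.15,0],[0.01,-0.23,0],[0.01,-0.31,0],[0.01,-0.39,0],[0.01,-0.47,0],[0.01,-0.54,0],[0.01,-0.58,0],[0.01,-0.58,0],[0.01,-0.58,0]], angular=[[0,0,0],[0,0,0],[0,0,0],[0,0,0],[0,0,0],[0,0,0],[0,0,0],[0,0,0],[0,0,0],[0,0,0]])

```text
clock: 6.32
eef_pos: [569.3, 330.8, 322.6]
ee_rot: [179.9, 0.0, 6.1]
ft_force: [0.5, -0.8, -6.3]
grip_width: 22.6
grip_force: 99.9
```

```bash
python3 - <<'E'
from h import *
import pickle
s=sensors.get_state();c=read_camera('wrist');pickle.dump((s,c),open('d4.pkl','wb'))
print(s['eef_pos'],s['ee_rot'],s['joint_vel'].round(2))
cv2.imwrite('pics/w4.png',c['img'][:,:,::-1])
a=pickle.load(open('d3.pkl','rb'));
t=[]
for i,(ss,cc) in enumerate((a,(s,c))):
    p=proj(cc,(675,220,100),ss);print(p)
    x,y=np.clip((p-[75,65]).astype(int),0,[490,270]);print('crop',x,y)
    t.append(cv2.resize(cc['img'][y:y+130,x:x+150],(400,347),interpolation=cv2.INTER_CUBIC))
    h=cv2.cvtColor(cc['img'],cv2.COLOR_RGB2HSV);w=((h[...,2]>235)&(h[...,1]<25))
    cn,_=cv2.findContours(w.astype(np.uint8),cv2.RETR_EXTERNAL,cv2.CHAIN_APPROX_NONE)
    for k in cn:
        if cv2.contourArea(k)>500: print(i,cv2.contourArea(k),cv2.fitEllipse(k))
cv2.imwrite('pics/w34.png',np.hstack(t)[:,:,::-1])
E
```

```text
[569.33800988 330.83775812 322.63930591] [1.79945463e+02 4.23257362e-02 6.14866640e+00] [ 1.41 -0.9   1.19  0.78  0.45  0.03  0.39]
[219.96779268  84.17162093]
crop 144 19
0 563.0 ((269.2726135253906, 166.32513427734375), (10.529582023620605, 86.01315307617188), 178.607421875)
0 1726.0 ((541.6671752929688, 146.61700439453125), (41.926326751708984, 52.4630012512207), 44.47371292114258)
0 3445.0 ((323.4255065917969, 106.19558715820312), (66.37093353271484, 71.93951416015625), 3.5430405139923096)
0 3509.5 ((193.79869079589844, 98.34136962890625), (59.4968376159668, 75.14796447753906), 123.10028076171875)
[434.27531697  89.03242467]
crop 359 24
1 505.0 ((269.24151611328125, 167.5870819091797), (10.202105522155762, 72.51981353759766), 177.50413513183594)
1 3211.5 ((323.4302673339844, 106.83041381835938), (63.91118240356445, 70.53939056396484), 0.7322363257408142)
1 3038.5 ((463.7938537597656, 104.2820816040039), (51.91822052001953, 74.55180358886719), 48.24113082885742)
1 1359.0 ((39.51640701293945, 39.03273010253906), (27.995262145996094, 69.55904388427734), 177.75157165527344)
```

View pics/w34.png

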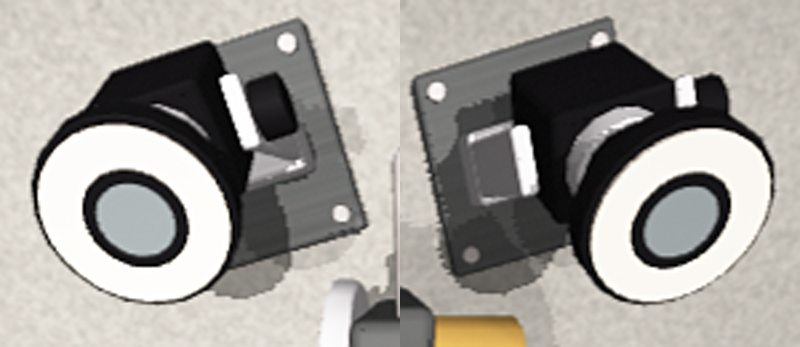

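The crops show the ring and lens from both sides, lens centres at about (195.4,100.8) and (464.7,107). The base screws give the base's centre.

```bash
python3 - <<'E'
from h import *
import pickle
sa,a=pickle.load(open('d3.pkl','rb'));sb,b=pickle.load(open('d4.pkl','rb'))
A=lambda x,y:(144+x*150/400-.3,19+y*130/347-.3);B=lambda x,y:(359+(x-400)*150/400-.3,24+y*130/347-.3)
def comp(c,x0,y0,lo,hi):
    p=c['img'][y0-14:y0+15,x0-14:x0+15].astype(int);m=(p[...,2]>p[...,0]+3)&(p.mean(2)>110)&(p.mean(2)<210)
    return [(st[4],ce[0]+x0-14,ce[1]+y0-14) for st,ce in blobs(m,60)]
print(comp(a,195,100,0,0),comp(b,465,107,0,0))
def white(c,x,y):
    h=cv2.cvtColor(c['img'],cv2.COLOR_RGB2HSV);w=((h[...,2]>225)&(h[...,1]<35)).astype(np.uint8)
    cn,_=cv2.findContours(w,cv2.RETR_EXTERNAL,cv2.CHAIN_APPROX_NONE)
    for k in cn:
        e=cv2.minAreaRect(cv2.convexHull(k));M=cv2.moments(cv2.convexHull(k))
        if M['m00']>500 and abs(M['m10']/M['m00']-x)+abs(M['m01']/M['m00']-y)<15: return M['m10']/M['m00'],M['m01']/M['m00'],cv2.fitEllipse(cv2.convexHull(k))
ra=white(a,194,98);rb=white(b,464,104);print(ra,rb)
print('ring',tri([ray(a,ra[:2],sa),ray(b,rb[:2],sb)]))
la=comp(a,195,100,0,0);lb=comp(b,465,107,0,0)
if la and lb: print('lens',tri([ray(a,max(la)[1:],sa),ray(b,max(lb)[1:],sb)]))
print('tr screw',tri([ray(a,A(287,42),sa),ray(b,B(599,40),sb)]))
for z in (8,10,12):
    tr=(onz(a,A(287,42),z,sa)+onz(b,B(599,40),z,sb))/2;br=onz(a,A(341,213),z,sa);tl=onz(b,B(435,91),z,sb);bl=onz(b,B(470,255),z,sb)
    print(z,(tr+bl)/2,(br+tl)/2,'yaw',np.degrees(np.arctan2(*(tr-br)[[1,0]])),np.degrees(np.arctan2(*(tl-bl)[[1,0]])),np.linalg.norm(tr-br),np.linalg.norm(tl-tr))
E
```

```text
[(617, 194.6, 100.9)] [(535, 464.0, 106.6)]
(193.7649974283443, 98.33754149717117, ((193.8007354736328, 98.36848449707031), (60.320350646972656, 75.89134216308594), 123.38047790527344)) (463.85654008438814, 104.15958980932542, ((463.8521423339844, 104.15707397460938), (52.79867172241211, 75.78984832763672), 48.472171783447266))
ring (array([660.77390183, 217.91892067, 179.53179355]), [np.float64(0.011327320353253857), np.float64(0.011327320353069126)])
lens (array([658.7854927 , 217.2740086 , 179.50681443]), [np.float64(0.046142357862599265), np.float64(0.046142357862586365)])
tr screw (array([739.30352745, 206.59117693,  14.532282  ]), [np.float64(0.184516387184468), np.float64(0.18451638718431992)])
8 [687.343951  228.1076328   8.       ] [687.24428489 229.18367816   8.        ] yaw 20.631590727079843 22.09612623453702 80.9529185183628 80.28013341314013
10 [687.21320034 228.34255447  10.        ] [687.13658348 229.16068087  10.        ] yaw 20.97924618701037 22.096126234536968 80.73657661956544 80.41473726027242
12 [687.08244968 228.57747614  12.        ] [687.02888207 229.13768358  12.        ] yaw 21.32875686071962 22.09612623453702 80.52322313820201 80.54962623552153
```

```bash
cat > plan.py <<'E'
from h import *
import sys
u=np.array([-.3623,-.1464,.9205]);u/=np.linalg.norm(u);F=np.array([687.1,228.8,110])+135*u
F=(F+np.array([659.8,217.6,179.5])+60*u)/2
st=np.array([79,-.5,20.2])
def go(up):
    s=sensors.get_state();T=R.from_euler('xyz',s['ee_rot'],degrees=True).as_matrix();p=s['eef_pos']
    yaw=np.radians(6.1);x=np.array([np.cos(yaw),np.sin(yaw),0]);x-=u*(x@u);x/=np.linalg.norm(x)
    G=np.c_[x,np.cross(-u,x),-u];t=F+up*u-G@st
    print('F',F,'target',t,'stone now',p+T@st,'err',p+T@st-F,'ang',np.degrees(np.arccos(-T[:,2]@u)))
    print('travel',(T.T@(t-p)/400).round(4),'angular',(R.from_matrix(T.T@G).as_rotvec()/(np.pi/2)).round(4),'q',s['q'].round(1),'v',abs(s['joint_vel']).max())
E
python3 - <<'E'
from plan import *
import pickle
s,c=pickle.load(open('d4.pkl','rb'))
h=cv2.cvtColor(c['img'],cv2.COLOR_RGB2HSV);m=(h[...,0]>5)&(h[...,0]<17)&(h[...,1]>80)&(h[...,2]>150);m[:,:300]=0;m[:,350:]=0;m[:90]=0;m[130:]=0
print(blobs(m,30))
T=R.from_euler('xyz',s['ee_rot'],degrees=True).as_matrix()
print('pred stem',proj(c,s['eef_pos']+T@np.array([79,-.5,-45.8]),s))
for k in((45,-.8,-28.8),): print('pred spine front',proj(c,s['eef_pos']+T@np.array(k),s))
r=red(c['img']);col=np.flatnonzero(r[200:300,322])+200;print('front edge row',col[:1],[ (np.flatnonzero(r[y,280:365])[[0,-1]]+280).tolist() for y in(225,260)], [proj(c,s['eef_pos']+T@np.array((25,y,-28.8)),s).round(1) for y in(-12.8,11.2)])
go(80)
E
```

```text
[([312, 101, 23, 24, 446], [323.2, 112.4])]
pred stem [320.80000304 114.26246824]
pred spine front [320.47571296 204.75840599]
front edge row [209] [[294, 352], [295, 351]] [array([290.8, 251.8]), array([350.4, 251.8])]
F [638.1260061  208.92610349 234.49809933] target [528.71732597 189.39435402 297.18415421] stone now [648.23167124 338.62555087 302.69322887] err [ 10.10566514 129.69944738  68.19512954] ang 23.039414018230755
travel [-0.1391  0.3381  0.0648] angular [0.0736 0.2452 0.014 ] q [ -43.1   29.5   12.5   79.9   -6.4   71.4 -114. ] v 0.8043880402472048
```

Emit:
drive_tool(gripper=[0,0,0,0,0,0,0,0,0,0], travel=[[-0.014,0.04,0],[-0.035,0.09,0],[-0.06,0.15,0.01],[-0.08,0.2,0.02],[-0.1,0.25,0.04],[-0.12,0.3,0.05],[-0.139,0.325,0.065],[-0.139,0.336,0.065],[-0.139,0.336,0.065],[-0.139,0.336,0.065]], angular=[[0.007,0.025,0.001],[0.02,0.06,0.003],[0.03,0.1,0.006],[0.04,0.135,0.008],[0.052,0.17,0.01],[0.063,0.21,0.012],[0.0736,0.245,0.014],[0.0736,0.245,0.014],[0.0736,0.245,0.014],[0.0736,0.245,0.014]])

```text
clock: 7.2
eef_pos: [529.0, 190.9, 297.9]
ee_rot: [-172.8, -21.9, 3.4]
ft_force: [-0.0, 1.1, -5.9]
grip_width: 22.8
grip_force: 99.9
```

```bash
sed -i 's/st=np.array.*/st=np.array([79,.3,20.2])/' plan.py; python3 -c "
from plan import *
go(0)"
```

```text
F [638.1260061  208.92610349 234.49809933] target [557.61667392 201.89641206 223.63712005] stone now [609.48736513 197.84774357 308.8236703 ] err [-28.63864097 -11.07835991  74.32557097] ang 0.0659354077609984
travel [-0.0016  0.002   0.201 ] angular [-0.0007 -0.0002 -0.0005] q [ -39.8    9.5   14.7  116.5   -1.8   31.4 -109.7] v 1.1898297245904585
```

Aligned; descending along the lens axis.

Emit:
drive_tool(gripper=[0,0,0,0,0,0,0,0,0,0], travel=[[-0.002,0.002,0.03],[-0.002,0.002,0.06],[-0.002,0.002,0.09],[-0.002,0.002,0.12],[-0.002,0.002,0.15],[-0.002,0.002,0.175],[-0.002,0.002,0.195],[-0.002,0.002,0.2],[-0.002,0.002,0.2],[-0.002,0.002,0.2]], angular=[[0,0,0],[0,0,0],[0,0,0],[0,0,0],[0,0,0],[0,0,0],[0,0,0],[0,0,0],[0,0,0],[0,0,0]])

```text
clock: 8.03
eef_pos: [556.9, 202.6, 223.6]
ee_rot: [-172.8, -21.9, 3.5]
ft_force: [-0.1, 0.2, -5.6]
grip_width: 22.8
grip_force: 100.0
```

```bash
python3 - <<'E'
from plan import *
go(0)
d={n:read_camera(n) for n in('scene','side','wrist')}
s=sensors.get_state()
print([(n,proj(d[n],F).round(1),proj(d[n],(659.8,217.6,179.5)).round(1)) for n in('scene','side')])
T=R.from_euler('xyz',s['ee_rot'],degrees=True).as_matrix()
a=d['scene']['img'][130:250,340:500];b=d['side']['img'][130:250,140:300]
print('pred stem top scene/side/wrist',[proj(d[n],s['eef_pos']+T@np.array([79,.3,-45.8]),s) for n in d])
cv2.imwrite('pics/m5.png',np.vstack([np.hstack([cv2.resize(x,(400,300),interpolation=cv2.INTER_CUBIC) for x in(a,b)]),np.hstack([cv2.resize(d['wrist']['img'],(400,250),interpolation=cv2.INTER_AREA),np.zeros((250,400,3),np.uint8)])])[:,:,::-1])
E
```

```text
F [638.1260061  208.92610349 234.49809933] target [557.61667392 201.89641206 223.63712005] stone now [637.38390749 209.70315864 234.46889484] err [-0.7420986   0.77705516 -0.02920449] ang 0.08651228975945392
travel [0.0016 0.0019 0.0003] angular [-0.001  -0.      0.0003] q [ -36.3   18.4   11.9  117.6   -6.4   21.5 -105.4] v 0.6415139220910011
[('scene', array([413.6, 164.3]), array([418.5, 179.1])), ('side', array([199.2, 202.7]), array([195.6, 213. ]))]
pred stem top scene/side/wrist [array([407.77516195, 146.97996348]), array([203.5370383 , 190.67737631]), array([323.63741565, 114.61802258])]
```

View pics/m5.png

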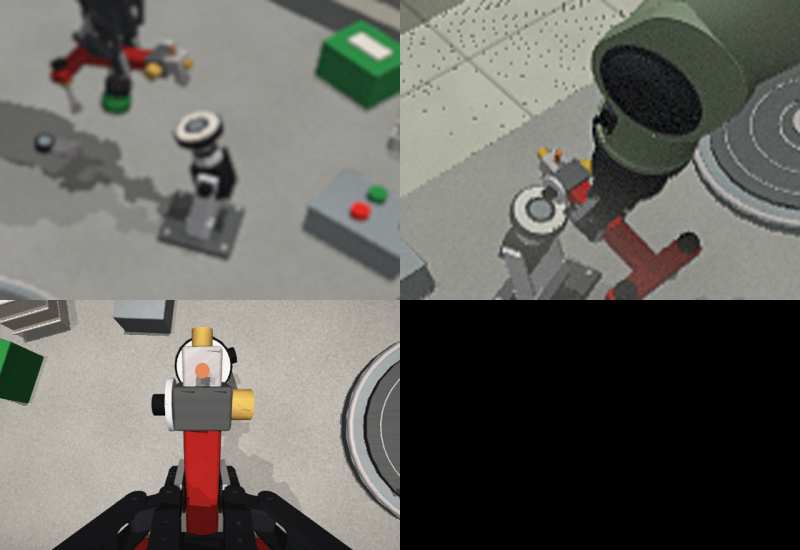

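The scene and side views show the stem tip at (408,149) and (203,192), within about 2 px of the prediction, with the lens clear below it. I hold for half a second and then hand in.

Emit:
drive_tool(gripper=[0,0,0,0,0,0], travel=[[0.001,0.002,0],[0.001,0.002,0],[0.001,0.002,0],[0.001,0.002,0],[0.001,0.002,0],[0.001,0.002,0]], angular=[[0,0,0],[0,0,0],[0,0,0],[0,0,0],[0,0,0],[0,0,0]])

```text
clock: 8.68
eef_pos: [557.2, 201.8, 223.3]
ee_rot: [-172.8, -21.9, 3.5]
ft_force: [0.3, 0.3, -5.5]
grip_width: 22.4
grip_force: 100.0
```

```bash
python3 -c "
from plan import *
go(0);print(workorder.finish_job())"
```

```text
F [638.1260061  208.92610349 234.49809933] target [557.61667392 201.89641206 223.63712005] stone now [637.65798436 208.95039846 234.19938986] err [-0.46802174  0.02429497 -0.29870947] ang 0.08704626765159261
travel [ 0.0014 -0.0001 -0.0002] angular [-0.001   0.0001  0.0004] q [ -36.2   18.4   11.8  117.6   -6.5   21.5 -105.2] v 0.13427276395404997
the job is handed in; nothing more can be done
None
```

I handed the job in at about 8.7 s with the red tang held steady in the gripper; by my measurements the stone is within about 1 mm of the focus point and 0.1° of square to the lens (calibration is good to about 2 mm), but the hand-in gave no verdict.

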